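Show the notched glass plate to the label reader

TASK

Pull the glass plate that has a notched corner up out of its stand and bring it to the label reader: hold it with its frosted label in the middle of the reader's view, about 13 cm straight out from the lens, the label side turned up to face the lens squarely and the plate's notched long edge uppermost. The frosted label is at the notched end; with the notched long edge on top and the label side towards you, the notch is at the upper left. Finish while still holding the plate steady there, without bumping it on the reader, and leave the plain plate in its stand and the jar, tin and brass weight where they are.

Things in the scene. Friction and masses are not known exactly. Their poses are not given: they have to be found in the camera images.
- notched_plate: Clear glass plate 100 long, 60 high, 9 thick (mm), 0.13 kg, loose, upright on a long edge in a stand turned any way; one upper corner has a 12 x 12 notch. Origin: middle of the full block. +x: out of the label face (thickness); -y: to the notched, frosted end (length); +z: to the notched long edge, up at the start. With that edge up and the label face towards you the notch is upper left.
- label (a point): Middle of the frosted label (26 mm along the plate by 42 mm high, on one face only, with four fine dark ruled lines). It lies on the label face, in the plate's frame at (4.5, -34, -6) mm.
- plain_plate: A second clear glass plate of the same 100 x 60 x 9 mm with four whole corners and no frosting, standing the same way in the other stand; origin at its middle. To be left in its stand.
- stand_a: Fixed stand of the notched plate, left or right of the other: round steel foot 92 mm across, 16 high, two aluminium cheeks (each 22 thick, 62 long) up to 34 mm; slot between them 11 wide, 18 deep, along its y, open at the ends. The plate sticks out 42 mm above the cheeks, top edge 76 mm above the bench. Origin: centre of underside.
- stand_b: The same kind of stand, holding the plain plate.
- reader: Label reader, fixed: round foot 90 mm across with a 14 mm thick upright post, 300 mm high, on the robot's left, across the opened scale from the stands. Origin at the centre of the foot's underside; the head looks to its -x, roughly towards the robot.
- reader_head: The reader's fixed head: grey box 58 wide, 40 high, 56 deep (mm), black front, round lens. Origin at the lens, 275 mm above the bench, 45 in front of the post; +x: out of the lens along its view, 30 degrees below level; +y: level, sideways; +z: square to the view, upward. A plate shown properly has its +x against the head's +x and its +z along the head's +z.
- reading_spot (a point): Point in the air on the reader's line of view, 130 mm out from the lens, about 210 mm above the bench.
- brass_weight: Brass knob weight, 27 mm across, 34 mm high, a bystander; origin at its underside.
- flux_tin: Small round flux tin, 54 mm across, 20 mm high, a bystander; origin at its underside.
- spray_jar: Jar with metal cap, 55 mm across, 77 mm high, a bystander; origin at its underside.
Not all that is in view belongs to the job. Leave any purple look-alike of the notched_plate alone.

How it is judged:
By the outcome, as a careful person would: the job done as asked, in the order asked, and still so for the second after the job is handed in, while the arm keeps its last pose, push and grip.
It also fails if it takes over 45 s, if anything falls off the work surface, if the arm or the gripper's body presses on something with over 40 N, if the wrist force passes 120 N, or if a joint passes its speed limit or range.

ROBOT

A 7-joint arm with a two-finger parallel gripper is mounted at the origin on a cart in front of the work surface, level with it; the furniture and walls round the work are solid. World frame = base frame: x ahead of the robot, y to its left, z up, the work surface at z = 0. Lengths are in m, angles in degrees, forces in N, time in s.
With the tool pointing down it reaches from about 0.425 to 0.875 m from the base axis. Payload 9.9 kg.
Tool frame: the origin (TCP) lies between the finger pads; the fingertips stand 22 mm ahead of it and the grasp point (between the pads) lies 3 mm ahead of it (robot.nose_length is the distance from the TCP to the fingertips, in m); z points along the fingers, y is the line along which they close (so a half turn about z gives the same grasp; the last joint's range is limited). The gripper opens to 85 mm and grips with 20 to 120 N. Pads are 22 mm wide; open, the fingers measure 114 mm over their backs; the gripper's body (76 mm by 85 mm) begins 54 mm behind the grasp point. The pads swing forward as they close: fully open they stand 13 mm farther back than shut.
Start: joints at [69.569, 32.985, 1.427, 82.34, -0.859, 64.687, -3.237], TCP at [0.182, -0.65, 0.253] pointing down, gripper open.
Joint ranges: [-157.87, 157.87], [-19.46, 123.44], [-87.15, 90], [11.01, 140.99], [-62.26, 242.26], [9.8, 113.94], [-161.44, 161.44]. Speed limits (degrees/s): [127.2, 127.2, 172.46, 172.46, 180, 180, 180].

INTERFACE

Orientations are given as a 3x3 rotation matrix whose columns are the frame's x, y, z axes.
In Python, from plant import robot gives the robot as it stands.
- The arm moves only by the tool step_arm, never from a script. Its argument "rows" is a list of rows, each an object of numbers: "dx", "dy", "dz": the shift along the tool's x, y, z normalised to -1 to 1, where 1 is 80 cm; "rx", "ry", "rz": the turn, a rotation vector about the tool's x, y, z normalised to -1 to 1, where 1 is 180 degrees. In form: [{"dx": .., "dy": .., "dz": .., "rx": .., "ry": .., "rz": ..}, ...]. A call has 1 to 8 rows; each row shifts and turns the commanded pose from where the row before left it, along the tool's axes as they then stand; what a row does not reach is not made up. A row lasts 1/10 s, in which the tool goes at most 50 mm and 8.59 degrees, less where a joint would pass 70% of its speed; a pose out of reach is approached as far as the arm can. A call with a number of a shift or a turn outside -1 to 1 is refused whole. A call with a gripper value outside its range is refused whole. "fingers" is the opening in per cent of the stroke, from 0 (shut) to 100 (fully open), set as the call begins (left out, the last holds). The fingers move at their own pace and stop on an object; "squeeze" is the grip in N (left out, the last holds). Time passes only in rows, so rows that do not move let the fingers close. It gives the time, the measured TCP pose, the force, the opening and the grip force at its end, in the units of the state.
- robot.read_state(): the state, without advancing time (a new reading comes with each control period).
- robot.grab_frame(name): name is "side" or "top"; returns a dict with "frame" (400x640x3 uint8, red, green, blue), "vfov" (degrees; the focal length in pixels is half the picture's height over the tangent of half this angle, whatever the lens; pixels are square), "cx", "cy" (the principal point, pixels), "k1" (the pictures are not rectified: a ray, as slopes to the right and down, at radius r is drawn at 1 + k1 r^2 times it, then the intrinsics apply), "rvec" (rotation vector, rad) and "tvec" (3), from world to camera coordinates, as OpenCV has them. Camera axes: x right, y down, z forward; pixel columns grow to the right and rows downward; lengths in m; the calibration is good to about 2 mm. A picture is of the moment at which its call begins. There is no depth.
- robot.finish_job(): hands the job in; it is judged then, once.
Trained networks look in a picture, given as the dict that the camera call returned (one of the last four; its "shot" number tells which), for a name from the list of things; names that differ only in an ending like _2 or _b are one class to them, and where a whole thing is asked for, a point or a joint stands for the part that bears it (a point fixed in the world has none). Each returns a list of dicts, best first, with "conf" (0 to 1); they miss things now and then, are a little off and sometimes report something else, mostly with a low value. They report only what shows in the picture. A call takes as long as a camera call. They do not tell look-alikes from the thing itself.
- robot.regions_of(picture, thing): "region" (400x640 bool, what is visible of it) and "point" ([column, row] as shares, 0 to 1, of the picture: columns of its width, rows of its height, amid what is visible of it).
- robot.pinpoint(picture, thing): "point" ([column, row] as shares, 0 to 1, of the picture: columns of its width, rows of its height: a listed point, or the origin of a listed thing).
The state is a dict: "time": time; "qpos": joint angles; "qd": joint speeds; "joint_torque": joint torques, N m; "eef_pos": TCP position; "tcp_rot": TCP orientation; "force": force on the tool from outside, world axes, zero at the start; "moment": the same for the moment, N m; "finger_gap": finger opening in m; "grasp_force": force on a finger pad.
Only numpy, scipy, OpenCV 4.12 (cv2) and the standard library are available. Lean on these libraries where they do the work, as an engineer would, in place of code of your own. Each camera call takes 0.05 s, during which the arm holds its last target. There are 200 camera calls.

## Working session

There is one attempt and no reset: what is moved stays moved. The work goes in short steps, Python scripts to look and compute and a tool call to move; the robot and the scene stay as the last step left them, time stands still between calls to the robot, and variables do not carry over. Pictures are saved under pics/ and viewed, at most 10 in all, crops included, and the job is handed in when it is done.

Besides the shell and the picture viewer there is one more tool, called by a JSON object that holds its "api" and its "payload". step_arm: Moves the arm, as the interface text tells. Its arguments: {"type":"object","properties":{"rows":{"type":"array"},"fingers":{"type":"number"},"squeeze":{"type":"number"}},"required":["rows"]}

```bash
mkdir -p pics; ls; cat > h.py <<'E'
import numpy as np, cv2
from plant import robot
def save(fr,n): cv2.imwrite(f'pics/{n}.png',cv2.cvtColor(fr,cv2.COLOR_RGB2BGR))
def cam(p):
    H=p['frame'].shape[0]; f=H/2/np.tan(np.radians(p['vfov'])/2)
    R=cv2.Rodrigues(np.array(p['rvec'],float))[0]; t=np.array(p['tvec'],float)
    return f,R,t
def ray(p,u,v):
    f,R,t=cam(p); d=np.array([(u-p['cx'])/f,(v-p['cy'])/f]); s=d.copy()
    for _ in range(30): s=d/(1+p['k1']*(s@s))
    w=R.T@np.array([s[0],s[1],1]); return -R.T@t, w/np.linalg.norm(w)
def proj(p,X):
    f,R,t=cam(p); c=R@np.array(X)+t; s=c[:2]/c[2]; s=s*(1+p['k1']*(s@s))
    return np.array([p['cx']+f*s[0],p['cy']+f*s[1]])
def atz(p,u,v,z):
    o,d=ray(p,u,v); return o+d*(z-o[2])/d[2]
def tri(a,b):
    (o1,d1),(o2,d2)=a,b
    s=np.linalg.lstsq(np.c_[d1,-d2],o2-o1,rcond=None)[0]
    return (o1+d1*s[0]+o2+d2*s[1])/2, np.linalg.norm(o1+d1*s[0]-o2-d2*s[1])
E
cat > a.py <<'E'
from h import *
import pickle
P={n:robot.grab_frame(n) for n in('side','top')}
pickle.dump(P,open('P.pkl','wb'))
for n,p in P.items():
    save(p['frame'],n); print(n,p['vfov'],p['cx'],p['cy'],p['k1'],(-cam(p)[1].T@cam(p)[2]).round(3))
    for t in ['notched_plate','label','plain_plate','stand_a','reader','reader_head','reading_spot','brass_weight','flux_tin','spray_jar']:
        print(t,'pin',[(np.round(np.array(d['point'])*[640,400],1).tolist(),round(d['conf'],2)) for d in robot.pinpoint(p,t)][:4],
        'reg',[(np.round(np.array(d['point'])*[640,400],1).tolist(),round(d['conf'],2),int(d['region'].sum())) for d in robot.regions_of(p,t)][:4])
E
python3 a.py
```

```text
pics
side 53.37054753405684 328.7164183259339 200.29609323459636 -0.01024322774295589 [ 0.249 -0.932  1.02 ]
notched_plate pin [([286.4, 176.9], 0.67), ([336.3, 260.6], 0.64), ([319.0, 353.9], 0.51)] reg [([334.4, 261.3], 0.87, 356), ([285.5, 177.2], 0.63, 332), ([262.6, 191.6], 0.6, 69), ([318.4, 351.2], 0.51, 198)]
label pin [([346.3, 271.7], 0.76), ([339.9, 273.9], 0.7), ([292.0, 178.4], 0.69), ([315.6, 342.6], 0.58)] reg [([337.0, 264.2], 0.76, 346), ([280.8, 178.5], 0.54, 311), ([317.5, 354.4], 0.51, 219)]
plain_plate pin [([357.7, 307.9], 0.77), ([346.2, 160.1], 0.62), ([391.1, 287.2], 0.53)] reg [([357.0, 304.7], 0.67, 410), ([344.2, 102.5], 0.43, 273)]
stand_a pin [([359.6, 317.9], 0.96), ([339.3, 274.5], 0.88)] reg [([355.3, 322.8], 0.93, 484), ([333.6, 276.9], 0.6, 361)]
reader pin [([344.4, 161.9], 0.94), ([354.6, 317.4], 0.31)] reg [([341.8, 125.8], 0.75, 704)]
reader_head pin [([339.5, 107.9], 0.76)] reg [([376.8, 240.4], 0.5, 380)]
reading_spot pin [] reg [([343.2, 106.9], 0.68, 307)]
brass_weight pin [([262.8, 194.9], 0.59)] reg [([262.2, 191.6], 0.38, 38)]
flux_tin pi
[... 631 characters left out ...]

stand_a pin [([358.7, 198.8], 0.73), ([399.7, 196.2], 0.73), ([217.7, 148.5], 0.22)] reg [([359.4, 198.7], 0.67, 310), ([397.2, 195.5], 0.56, 323), ([355.6, 201.8], 0.18, 86)]
reader pin [([231.1, 155.8], 0.79)] reg [([221.7, 147.7], 0.59, 634), ([402.6, 197.8], 0.25, 93)]
reader_head pin [([218.7, 149.5], 0.63), ([400.4, 196.6], 0.63)] reg [([213.1, 144.0], 0.71, 327)]
reading_spot pin [] reg [([215.8, 143.2], 0.68, 356), ([397.8, 195.3], 0.18, 339)]
brass_weight pin [([250.8, 245.8], 0.59)] reg [([251.9, 243.2], 0.51, 32)]
flux_tin pin [([382.4, 168.5], 0.62)] reg [([381.1, 168.7], 0.45, 139)]
spray_jar pin [([344.4, 162.9], 0.56), ([233.1, 154.7], 0.35)] reg [([341.6, 160.7], 0.62, 159)]
```

```bash
python3 - <<'E'
import cv2
s=cv2.imread('pics/side.png');t=cv2.imread('pics/top.png')
cv2.imwrite('pics/s1.png',cv2.resize(s[225:375,270:430],None,fx=4,fy=4,interpolation=2)[:600])
cv2.imwrite('pics/t1.png',cv2.resize(t[125:265,190:450],None,fx=3,fy=3,interpolation=2)[:600])
E
```

```text
(no output)
```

View pics/side.png

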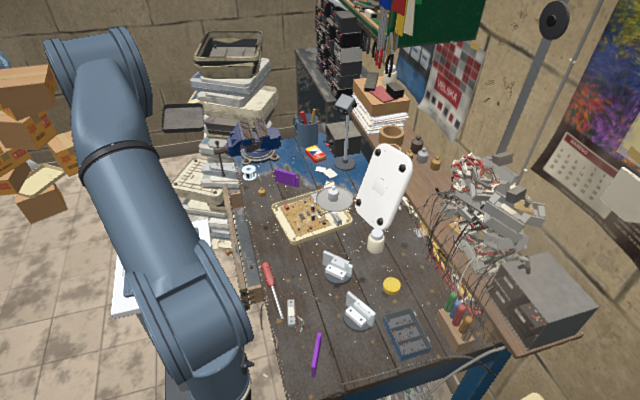

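View pics/s1.png

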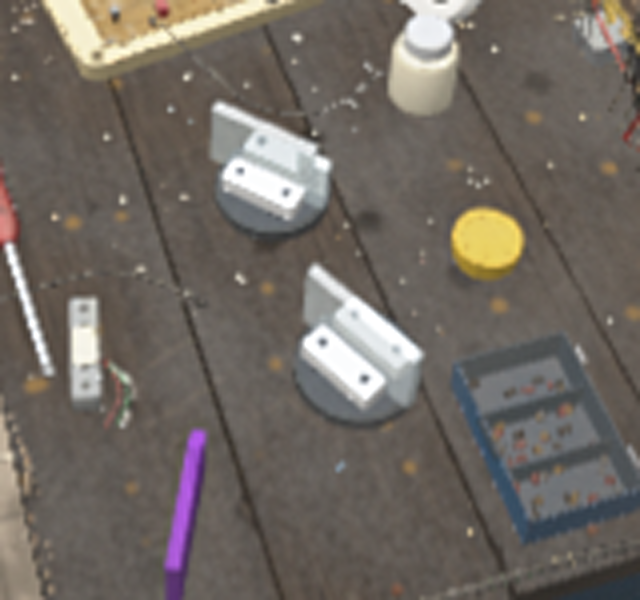

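View pics/t1.png

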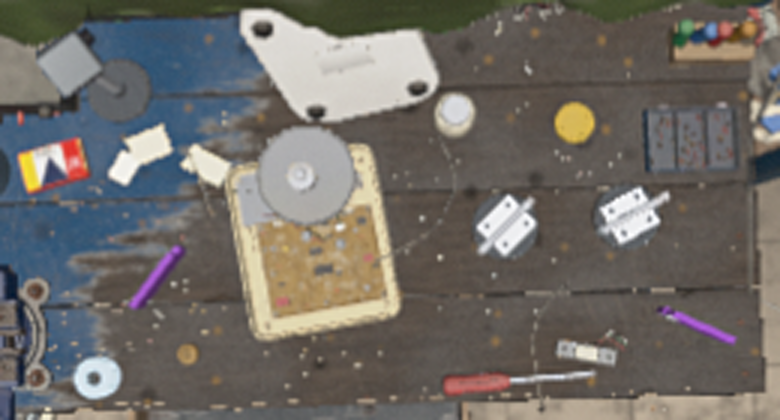

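```bash
python3 - <<'E'
import cv2,numpy as np
s=cv2.imread('pics/side.png')
a=s[243:293,315:365];b=s[287:337,332:382]
cv2.imwrite('pics/s2.png',cv2.resize(np.hstack([a,b]),None,fx=8,fy=8,interpolation=2))
E
```

```text
(no output)
```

View pics/s2.png

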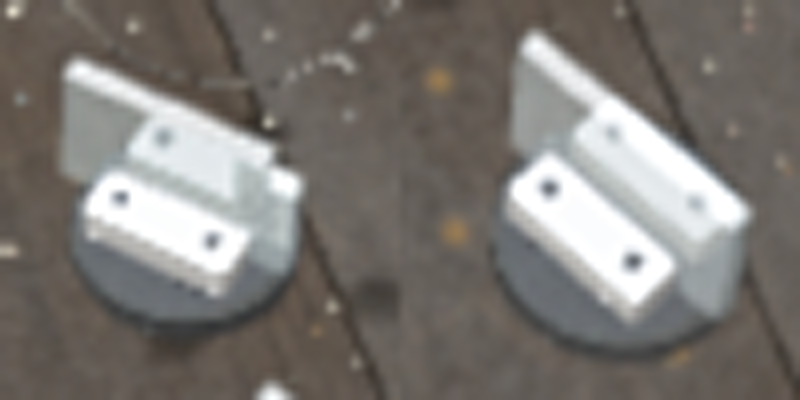

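```bash
cat > b.py <<'E'
from h import *
import pickle
from scipy.optimize import least_squares
P=pickle.load(open('P.pkl','rb')); S,T=P['side'],P['top']
print('free end',atz(S,324.4,251.1,.076).round(4),'notch start',atz(S,349.4,261.8,.076).round(4),'notchlow',atz(S,352.5,265.5,.064).round(4))
print('top ends',atz(T,350,208.3,.076).round(4),atz(T,367.7,191.7,.076).round(4))
print('stand circle tri',tri(ray(S,339.3,274.5),ray(T,358.7,198.8)), tri(ray(S,359.6,317.9),ray(T,399.7,196.2)))
print('reader foot',tri(ray(S,344.4,161.9),ray(T,231.1,155.8)),'head',tri(ray(S,339.5,107.9),ray(T,218.7,149.5)))
print('jar',tri(ray(S,371.9,246.9),ray(T,344.4,162.9)))
print('plate top tri free', tri(ray(S,324.4,251.1),ray(T,350,208.3)), tri(ray(S,352.5,265.5),ray(T,367.7,191.7)))
print('brass',atz(S,262.8,194.9,0),'lid',atz(T,190+300/3,125+110/3,0))
def sil(rgb,c,k=8):
    x0,x1,y0,y1=c; return cv2.resize(rgb[y0:y1,x0:x1],None,fx=k,fy=k,interpolation=2)
a=sil(S['frame'],(318,368,90,140)); b=sil(T['frame'],(193,243,125,175))
save(np.hstack([a,b]),'head')
c=sil(T['frame'],(335,385,174,224)); save(c,'ptop')
save(np.vstack([np.hstack([a,b]),np.hstack([c,0*c])])[:600] if 0 else np.hstack([cv2.resize(q,(266,266),interpolation=2) for q in (a,b,c)]),'trio')
E
python3 b.py
```

```text
free end [ 0.4901 -0.1682  0.076 ] notch start [ 0.5504 -0.2294  0.076 ] notchlow [ 0.5586 -0.2365  0.064 ]
top ends [ 0.4862 -0.1693  0.076 ] [ 0.5499 -0.2415  0.076 ]
stand circle tri (array([ 0.52720115, -0.21125379, -0.00103316]), np.float64(0.00030803344666803257)) (array([ 0.53227259, -0.37982975,  0.00925239]), np.float64(0.0001595519306305912))
reader foot (array([0.72007761, 0.31106168, 0.02540989]), np.float64(0.0018255019157833103)) head (array([0.69013047, 0.29321087, 0.29094542]), np.float64(0.013152111476171435))
jar (array([ 0.66751798, -0.15324371,  0.02297713]), np.float64(0.015932645985893997))
plate top tri free (array([ 0.48784779, -0.16959957,  0.07821869]), np.float64(0.00344758458664059)) (array([ 0.5527783 , -0.2426349 ,  0.07322684]), np.float64(0.005680140426561764))
brass [0.36280586 0.22836586 0.        ] lid [0.69075983 0.06999858 0.        ]
```

View pics/head.png

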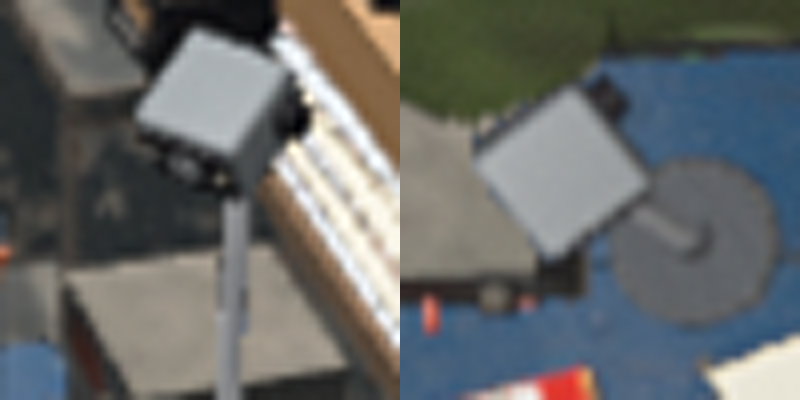

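```bash
cat > fit.py <<'E'
from h import *
import pickle
from scipy.optimize import least_squares
P=pickle.load(open('P.pkl','rb')); S,T=P['side'],P['top']
tp=[np.array([x-400,y])/8+[193,125] for x,y in [(475,160),(570,88),(648,185),(553,255)]] # clockwise
sp=[np.array([x,y])/8+[318,90] for x,y in [(138,110),(195,27),(293,70),(240,160)]]
def Rz(a): return cv2.Rodrigues(np.array([0,0,a]))[0]
c,s=np.cos(np.pi/6),np.sin(np.pi/6)
H0=np.array([[-c,0,-s],[0,-1,0],[-s,0,c]]).T # columns hx,hy,hz in reader frame
def head(q):
    R=Rz(q[2]); return R@H0, np.array([q[0],q[1],0])+R@np.array([-.045,0,.275])
def top(q):
    R,o=head(q); return [o+R@np.array(v) for v in [(0,-.029,.02),(0,.029,.02),(-.056,.029,.02),(-.056,-.029,.02)]]
def res(q,i,j,sg):
    W=top(q); r=[]
    for k in range(4):
        r+=list(proj(T,W[k])-tp[(i+sg*k)%4]); r+=list(proj(S,W[k])-sp[(j+sg*k)%4])
    r+=list(proj(T,[q[0],q[1],.016])-[229.9,155.]); return r
best=[]
for i in range(4):
  for j in range(4):
    for sg in (1,-1):
      for y0 in (-2,-1,0,1,2,3):
        o=least_squares(res,[.72,.31,y0],args=(i,j,sg)); best.append((o.cost,o.x,i,j,sg,o.fun))
best.sort(key=lambda b:b[0])
if __name__=='__main__':
    for b in best[:12:3]: print(b[0].round(2),b[1][:2].round(4),np.degrees(b[1][2]).round(1),b[2:5])
    print(best[0][5].round(1)); q=best[0][1]; R,o=head(q); print(R.round(3),o.round(4),'spot',(o+.13*R[:,0]).round(4))
    # plate fit
    f=lambda v:np.array(v)/8
    def pl(p,W): return np.array([p[0],p[1],.046])+Rz(p[2])@np.array(W)
    # y=-.05 notched end
    ends=[(S,(324.4,251.1),(-.0045,.05,.03)),]
q=best[0][1]; 
E
python3 fit.py
python3 - <<'E'
import cv2
c=cv2.imread('pics/ptop.png'); s=cv2.imread('pics/side.png')[243:293,315:365]
cv2.imwrite('pics/plates2.png',cv2.hconcat([c,cv2.resize(s,None,fx=8,fy=8,interpolation=2)]))
E
```

```text
7.56 [0.7307 0.3232] 35.1 (3, 0, -1)
7.56 [0.7307 0.3232] 35.1 (3, 0, -1)
65.13 [0.6886 0.3277] 133.9 (2, 3, -1)
65.13 [0.6886 0.3277] 133.9 (2, 3, -1)
[-0.2  0.6 -1.3  1.5  1.3 -0.6 -1.3  0.3  0.8 -1.2  0.3 -0.4 -1.  -0.1
 -0.3  0.1 -1.1 -1.5]
[[-0.709  0.575 -0.409]
 [-0.498 -0.818 -0.287]
 [-0.5    0.     0.866]] [0.6939 0.2974 0.275 ] spot [0.6018 0.2327 0.21  ]
```

View pics/ptop.png

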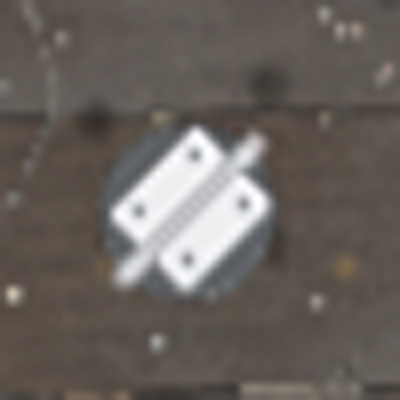

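```bash
cat > c.py <<'E'
from fit import *
h=[atz(T,335+x/8,174+y/8,.034) for x,y in [(138,210),(195,155),(187,260),(243,205)]]
print('centre top',np.mean(h,0).round(4),[np.degrees(np.arctan2(*(h[k+1]-h[k])[[1,0]])).round(1) for k in (0,2)], [np.linalg.norm(h[k+1]-h[k]).round(4) for k in (0,2)],np.linalg.norm(h[2]-h[0]).round(4))
g=[atz(S,315+x/8,243+y/8,.034) for x,y in [(120,198),(212,241)]]; print('side near cheek',g,np.degrees(np.arctan2(*(g[1]-g[0])[[1,0]])).round(1)); print('top near cheek',h[2:])
# head segmentation
best0=q
def mask(p,box,c0,tol):
    x0,x1,y0,y1=box; im=cv2.resize(p['frame'][y0:y1,x0:x1],None,fx=8,fy=8,interpolation=2).astype(int)
    m=(np.abs(im-im[c0[1],c0[0]]).max(2)<tol).astype(np.uint8)
    n,l,st,ce=cv2.connectedComponentsWithStats(m,connectivity=4); m=(l==l[c0[1],c0[0]]).astype(np.uint8)
    return cv2.morphologyEx(m,cv2.MORPH_OPEN,np.ones((9,9)))
mt=mask(T,(193,243,125,175),(160,170),28); ms=mask(S,(318,368,90,140),(210,90),28); mf=mask(T,(193,243,125,175),(330,280),22)
print(mt.sum()/64,ms.sum()/64,mf.sum()/64)
for m in (mt,ms):
    k=cv2.findContours(m,0,1)[0]; k=max(k,key=cv2.contourArea); a=cv2.approxPolyDP(cv2.convexHull(k),12,True)[:,0]; print(a.tolist())
k=max(cv2.findContours(mf,0,1)[0],key=cv2.contourArea); print('foot',cv2.minEnclosingCircle(k))
W=top(q); print([((proj(T,w)-[193,125])*8).round().tolist() for w in W],[((proj(S,w)-[318,90])*8).round().tolist() for w in W])
E
python3 c.py
```

```text
centre top [ 0.5205 -0.2088  0.034 ] [np.float64(-47.8), np.float64(-47.3)] [np.float64(0.0403), np.float64(0.0399)] 0.0354
side near cheek [array([ 0.49819683, -0.2033972 ,  0.034     ]), array([ 0.52592393, -0.23297312,  0.034     ])] -46.8
top near cheek [array([ 0.49390198, -0.20595458,  0.034     ]), array([ 0.52095406, -0.23530638,  0.034     ])]
227.15625 152.21875 349.6875
[[175, 95], [239, 186], [148, 251], [75, 162]]
[[193, 35], [281, 64], [230, 148], [142, 117]]
foot ((292.1952819824219, 246.55897521972656), 91.8078384399414)
[[151.0, 260.0], [259.0, 180.0], [177.0, 78.0], [67.0, 160.0]] [[128.0, 122.0], [230.0, 163.0], [295.0, 66.0], [193.0, 27.0]]
```

```bash
sed -i 's#/8+\[193,125\]#/8+[192.56,124.56]#; s#/8+\[318,90\]#/8+[317.56,89.56]#; s/\[229.9,155.\]/[229.4,154.6]/' fit.py
sed -i 's#335+x/8,174+y/8#334.56+x/8,173.56+y/8#; s#315+x/8,243+y/8#314.56+x/8,242.56+y/8#' c.py; python3 fit.py; python3 c.py | head -3
cat >> h.py <<'E'
E
python3 - <<'E'
import sys; sys.path.insert(0,'.'); 
from fit import *
for i in range(3):
  pass
def res2(z):
    q=z[:3]; W=top(q); r=[]
    for k in range(4):
        r+=list(proj(T,W[k])+z[3:5]-tp[(best[0][2]+best[0][4]*k)%4]); r+=list(proj(S,W[k])+z[5:7]-sp[(best[0][3]+best[0][4]*k)%4])
    r+=list(proj(T,[q[0],q[1],.016])+z[3:5]-[229.4,154.6]); r+=list(np.array(z[3:])/0.4); return r
o=least_squares(res2,list(q)+[0]*4); print(o.cost,o.x.round(4),np.degrees(o.x[2])); print(o.fun.round(1)); R,c=head(o.x); print(c,c+.13*R[:,0])
E
```

```text
6.45 [0.7313 0.3253] 35.0 (3, 0, -1)
6.45 [0.7313 0.3253] 35.0 (3, 0, -1)
67.11 [0.6892 0.3299] 133.8 (2, 3, -1)
67.11 [0.6892 0.3299] 133.8 (2, 3, -1)
[-0.4  0.9 -0.9  1.6  1.2 -0.3 -0.9  0.5  0.7 -0.9  0.7 -0.3 -1.2  0.2
  0.1  0.2 -1.1 -1.2]
[[-0.71   0.573 -0.41 ]
 [-0.496 -0.819 -0.287]
 [-0.5    0.     0.866]] [0.6945 0.2995 0.275 ] spot [0.6022 0.235  0.21  ]
centre top [ 0.5223 -0.2071  0.034 ] [np.float64(-47.8), np.float64(-47.3)] [np.float64(0.0403), np.float64(0.0399)] 0.0354
side near cheek [array([ 0.4973928 , -0.20138208,  0.034     ]), array([ 0.52515648, -0.23101012,  0.034     ])] -46.9
top near cheek [array([ 0.49573829, -0.20423322,  0.034     ]), array([ 0.5227941 , -0.23358523,  0.034     ])]
6.0979235078136975 [ 0.7315  0.3255  0.6105  0.0977  0.1264  0.0797 -0.1877] 34.97686851878104
[-0.4  1.  -0.8  1.4  1.2 -0.2 -0.8  0.3  0.7 -0.8  0.8 -0.5 -1.1  0.3
  0.2  0.  -1.1 -1.1  0.2  0.3  0.2 -0.5]
[0.69459984 0.29968367 0.275     ] [0.60235094 0.23514578 0.21      ]
```

```bash
cat > d.py <<'E'
from fit import *
b=best[0]
def res3(z):
    R,o=head(z[:3]); f,bk,w=z[3:6]; W=[o+R@np.array(v) for v in [(f,-w,z[6]),(f,w,z[6]),(bk,w,z[6]),(bk,-w,z[6])]]; r=[]
    for k in range(4):
        r+=list(proj(T,W[k])-tp[(b[2]+b[4]*k)%4]); r+=list(proj(S,W[k])-sp[(b[3]+b[4]*k)%4])
    r+=list(proj(T,[z[0],z[1],.016])-[229.4,154.6])
    r+=[(z[4]+.056)/.004,(z[3]+.003)/.004,(w-.029)/.003,(z[6]-.02)/.004]
    return r
o=least_squares(res3,list(q)+[0,-.056,.029,.02]); print(o.cost,o.x.round(4),np.degrees(o.x[2])); print(o.fun.round(1)); R,c=head(o.x); print(R,c,c+.13*R[:,0])
s=robot.pinpoint
E
python3 d.py
```

```text
2.6360537078288404 [ 0.7287  0.3231  0.6169 -0.0056 -0.0573  0.0272  0.0203] 35.345680903302885
[-0.3  0.1 -0.1  1.   0.4 -0.6 -0.9 -0.5  0.6 -0.2  0.  -0.4 -0.3  0.4
  0.2  0.4 -0.6 -0.6 -0.3 -0.6 -0.6  0.1]
[[-0.70639667  0.57850813 -0.40783831]
 [-0.50100274 -0.81567662 -0.28925407]
 [-0.5         0.          0.8660254 ]] [0.69203099 0.29705646 0.275     ] [0.60019943 0.23192611 0.21      ]
```

```bash
python3 - <<'E'
from fit import *
print([a for a in dir(robot) if a[0]!='_'])
s=robot.read_state(); print(s['time'],s['eef_pos'],np.array(s['tcp_rot']).round(4).tolist(),s['finger_gap'],s['force'],robot.nose_length)
for n,a,b in [('TL',(375,147),(272,130)),('BL',(358,218),(290,164)),('BR',(385,230),(335,157)),('TR',(411,155),(330,135)),('pan',(336,199),(292,183)),('x',(358,218),(335,157))]: print(n,tri(ray(S,*a),ray(T,*b)))
E
```

```text
['PlanningError', 'finish_job', 'grab_frame', 'nose_length', 'pinpoint', 'read_state', 'regions_of']
2.1 [ 0.18185399 -0.65003668  0.25325901] [[0.963, 0.2694, -0.0001], [0.2694, -0.963, 0.0001], [-0.0, -0.0001, -1.0]] 0.08541194352296082 [-0.16018807  0.62946612  0.07968822] 0.022
TL (array([0.76672924, 0.11578889, 0.22340975]), np.float64(0.01635955478172651))
BL (array([ 0.6960083 ,  0.07501789, -0.07045398]), np.float64(0.009598155386420762))
BR (array([ 0.70461412, -0.12038079,  0.05803551]), np.float64(0.019901221279571245))
TR (array([ 0.74393275, -0.10415148,  0.34369061]), np.float64(0.0444878264027286))
pan (array([0.59727041, 0.05702703, 0.06965831]), np.float64(0.006665960649102822))
x (array([ 0.65348247, -0.10708607,  0.12236301]), np.float64(0.06367507712306211))
```

```bash
cat > plan.py <<'E'
from h import *
import json
from scipy.spatial.transform import Rotation as Ro
def plan(p1,R1,n,p0=None,R0=None,dig=4):
    s=robot.read_state(); p0=np.array(s['eef_pos']) if p0 is None else p0; R0=np.array(s['tcp_rot']) if R0 is None else R0
    rv=Ro.from_matrix(R0.T@R1).as_rotvec(); out=[]; p,R=np.array(p0,float),np.array(R0,float)
    for i in range(1,n+1):
        pt=p0+(np.array(p1)-p0)*i/n; Rt=R0@Ro.from_rotvec(rv*i/n).as_matrix()
        d=np.round(R.T@(pt-p)/.8,dig); r=np.round(Ro.from_matrix(R.T@Rt).as_rotvec()/np.pi,dig)
        out.append({k:float(v)+0. for k,v in zip(('dx','dy','dz','rx','ry','rz'),[*d,*r]) if v})
        p=p+R@(d*.8); R=R@Ro.from_rotvec(r*np.pi).as_matrix()
    print('step mm',np.linalg.norm(np.array(p1)-p0)/n*1e3,'deg',np.degrees(np.linalg.norm(rv))/n)
    for i in range(0,n,8): print(json.dumps(out[i:i+8]))
    return p,R
YAW=np.radians(42.7)
px=np.array([np.cos(YAW),np.sin(YAW),0]); py=np.array([-px[1],px[0],0]); 
RG=np.c_[py,px,[0,0,-1.]]
PC=np.array([.5206,-.2032,.046])
E
python3 -c "
from plan import *
plan(PC+.003*py+[0,0,.204-.046],RG,16)"
```

```text
step mm 35.21359509905556 deg 7.316823615724475
[{"dx": 0.0348, "dy": -0.0267, "dz": 0.0038, "rz": -0.0406}, {"dx": 0.0379, "dy": -0.0221, "dz": 0.0039, "rz": -0.0407}, {"dx": 0.0404, "dy": -0.017, "dz": 0.0038, "rz": -0.0406}, {"dx": 0.0422, "dy": -0.0118, "dz": 0.0039, "rz": -0.0407}, {"dx": 0.0434, "dy": -0.0062, "dz": 0.0038, "rz": -0.0406}, {"dx": 0.0439, "dy": -0.0008, "dz": 0.0039, "rz": -0.0407}, {"dx": 0.0435, "dy": 0.0049, "dz": 0.0038, "rz": -0.0406}, {"dx": 0.0426, "dy": 0.0104, "dz": 0.0039, "rz": -0.0407}]
[{"dx": 0.0409, "dy": 0.0158, "dz": 0.0038, "rz": -0.0406}, {"dx": 0.0386, "dy": 0.0208, "dz": 0.0039, "rz": -0.0407}, {"dx": 0.0357, "dy": 0.0256, "dz": 0.0038, "rz": -0.0406}, {"dx": 0.0321, "dy": 0.0298, "dz": 0.0039, "rz": -0.0407}, {"dx": 0.028, "dy": 0.0338, "dz": 0.0038, "rz": -0.0406}, {"dx": 0.0235, "dy": 0.037, "dz": 0.0039, "rz": -0.0407}, {"dx": 0.0185, "dy": 0.0397, "dz": 0.0038, "rz": -0.0406}, {"dx": 0.0134, "dy": 0.0418, "dz": 0.0039, "rz": -0.0407}]
```

{"api": "step_arm", "payload": {"rows": [{"dx": 0.035, "dy": -0.027, "dz": 0.004, "rz": -0.0406}, {"dx": 0.038, "dy": -0.022, "dz": 0.004, "rz": -0.0406}, {"dx": 0.04, "dy": -0.017, "dz": 0.004, "rz": -0.0406}, {"dx": 0.042, "dy": -0.012, "dz": 0.004, "rz": -0.0406}, {"dx": 0.043, "dy": -0.006, "dz": 0.004, "rz": -0.0406}, {"dx": 0.044, "dy": -0.001, "dz": 0.004, "rz": -0.0406}, {"dx": 0.043, "dy": 0.005, "dz": 0.004, "rz": -0.0406}, {"dx": 0.043, "dy": 0.01, "dz": 0.004, "rz": -0.0406}], "fingers": 60}}

```text
validation failed for argument at $.ro...
```

{"api": "step_arm", "payload": {"rows": [{"dx": 0.041, "dy": 0.016, "dz": 0.004, "rz": -0.0406}, {"dx": 0.039, "dy": 0.021, "dz": 0.004, "rz": -0.0406}, {"dx": 0.036, "dy": 0.026, "dz": 0.004, "rz": -0.0406}, {"dx": 0.032, "dy": 0.03, "dz": 0.004, "rz": -0.0406}, {"dx": 0.028, "dy": 0.034, "dz": 0.004, "rz": -0.0406}, {"dx": 0.024, "dy": 0.037, "dz": 0.004, "rz": -0.0406}, {"dx": 0.018, "dy": 0.04, "dz": 0.004, "rz": -0.0406}, {"dx": 0.013, "dy": 0.042, "dz": 0.004, "rz": -0.0406}]}}

```text
validation failed for argument at $.ro...
```

```bash
python3 -c "
from plan import *
s=robot.read_state(); print(s['time'],s['eef_pos'],s['qpos'],s['finger_gap'])
plan(PC+.003*py+[0,0,.068-.046],RG,5)"
```

```text
2.1 [ 0.18185399 -0.65003668  0.25325901] [69.56788701 32.98700335  1.42748504 82.34118401 -0.85719583 64.68628605
 -3.23726166] 0.08541194352296082
step mm 118.20892593683827 deg 23.41383557031832
[{"dx": 0.1113, "dy": -0.0854, "dz": 0.0463, "rz": -0.1301}, {"dx": 0.1361, "dy": -0.0342, "dz": 0.0463, "rz": -0.1301}, {"dx": 0.1385, "dy": 0.0228, "dz": 0.0463, "rz": -0.13}, {"dx": 0.118, "dy": 0.0758, "dz": 0.0464, "rz": -0.1301}, {"dx": 0.0781, "dy": 0.1166, "dz": 0.0463, "rz": -0.1301}]
```

{"api": "step_arm", "payload": {"rows": [{"dx": 0.035, "dy": -0.027, "dz": 0.004, "rx": 0, "ry": 0, "rz": -0.0406}, {"dx": 0.038, "dy": -0.022, "dz": 0.004, "rx": 0, "ry": 0, "rz": -0.0406}, {"dx": 0.04, "dy": -0.017, "dz": 0.004, "rx": 0, "ry": 0, "rz": -0.0406}, {"dx": 0.042, "dy": -0.012, "dz": 0.004, "rx": 0, "ry": 0, "rz": -0.0406}, {"dx": 0.043, "dy": -0.006, "dz": 0.004, "rx": 0, "ry": 0, "rz": -0.0406}, {"dx": 0.044, "dy": -0.001, "dz": 0.004, "rx": 0, "ry": 0, "rz": -0.0406}, {"dx": 0.043, "dy": 0.005, "dz": 0.004, "rx": 0, "ry": 0, "rz": -0.0406}, {"dx": 0.043, "dy": 0.01, "dz": 0.004, "rx": 0, "ry": 0, "rz": -0.0406}], "fingers": 60}}

```text
time: 2.9
eef_pos: [0.3502, -0.4246, 0.2278]
tcp_rot: [[0.269, 0.963, 0.0], [0.963, -0.269, -0.001], [-0.0, 0.0, -1.0]]
force: [1.2, -0.2, -0.7]
finger_gap: 0.0512
grasp_force: 0.0
```

{"api": "step_arm", "payload": {"rows": [{"dx": 0.041, "dy": 0.016, "dz": 0.004, "rx": 0, "ry": 0, "rz": -0.0406}, {"dx": 0.039, "dy": 0.021, "dz": 0.004, "rx": 0, "ry": 0, "rz": -0.0406}, {"dx": 0.036, "dy": 0.026, "dz": 0.004, "rx": 0, "ry": 0, "rz": -0.0406}, {"dx": 0.032, "dy": 0.03, "dz": 0.004, "rx": 0, "ry": 0, "rz": -0.0406}, {"dx": 0.028, "dy": 0.034, "dz": 0.004, "rx": 0, "ry": 0, "rz": -0.0406}, {"dx": 0.024, "dy": 0.037, "dz": 0.004, "rx": 0, "ry": 0, "rz": -0.0406}, {"dx": 0.018, "dy": 0.04, "dz": 0.004, "rx": 0, "ry": 0, "rz": -0.0406}, {"dx": 0.013, "dy": 0.042, "dz": 0.004, "rx": 0, "ry": 0, "rz": -0.0406}]}}

```text
time: 3.7
eef_pos: [0.5207, -0.1999, 0.2022]
tcp_rot: [[-0.68, 0.733, 0.0], [0.733, 0.68, -0.0], [-0.001, 0.0, -1.0]]
force: [0.1, -1.6, -0.1]
finger_gap: 0.0511
grasp_force: 0.0
```

```bash
python3 -c "
from plan import *
s=robot.read_state(); print(s['time'],s['eef_pos'],s['qpos'],s['finger_gap'])
plan(PC+.003*py+[0,0,.068-.046],RG,6)"
```

```text
3.7 [ 0.52072156 -0.19993235  0.20219834] [ 37.98932934  28.48243257 -32.5677899  103.55196494  18.68388116
  53.34210738  40.10706582] 0.0510526478605425
step mm 22.36997718285295 deg 0.02324206472868646
[{"dx": 0.0002, "dy": -0.0005, "dz": 0.028, "rz": 0.0001}, {"dx": 0.0001, "dy": -0.0005, "dz": 0.0279, "ry": 0.0001, "rz": 0.0002}, {"dx": 0.0002, "dy": -0.0004, "dz": 0.028, "rz": 0.0001}, {"dx": 0.0001, "dy": -0.0005, "dz": 0.0279, "rz": 0.0001}, {"dx": 0.0002, "dy": -0.0005, "dz": 0.028, "ry": 0.0001, "rz": 0.0001}, {"dx": 0.0001, "dy": -0.0005, "dz": 0.0279, "rz": 0.0002}]
```

{"api": "step_arm", "payload": {"rows": [{"dx": 0.001, "dy": -0.003, "dz": 0.034, "rx": 0, "ry": 0, "rz": 0.001}, {"dx": 0, "dy": 0, "dz": 0.034, "rx": 0, "ry": 0, "rz": 0}, {"dx": 0, "dy": 0, "dz": 0.034, "rx": 0, "ry": 0, "rz": 0}, {"dx": 0, "dy": 0, "dz": 0.034, "rx": 0, "ry": 0, "rz": 0}, {"dx": 0, "dy": 0, "dz": 0.032, "rx": 0, "ry": 0, "rz": 0}, {"dx": 0, "dy": 0, "dz": 0, "rx": 0, "ry": 0, "rz": 0}]}}

```text
time: 4.3
eef_pos: [0.5159, -0.2016, 0.0651]
tcp_rot: [[-0.674, 0.739, -0.005], [0.739, 0.674, 0.001], [0.004, -0.002, -1.0]]
force: [0.2, 0.6, 1.0]
finger_gap: 0.0513
grasp_force: 0.0
```

{"api": "step_arm", "payload": {"rows": [{"dx": 0, "dy": 0, "dz": 0, "rx": 0, "ry": 0, "rz": 0}, {"dx": 0, "dy": 0, "dz": 0, "rx": 0, "ry": 0, "rz": 0}, {"dx": 0, "dy": 0, "dz": 0, "rx": 0, "ry": 0, "rz": 0}, {"dx": 0, "dy": 0, "dz": 0, "rx": 0, "ry": 0, "rz": 0}, {"dx": 0, "dy": 0, "dz": 0, "rx": 0, "ry": 0, "rz": 0}, {"dx": 0, "dy": 0, "dz": 0, "rx": 0, "ry": 0, "rz": 0}], "fingers": 18}}

```text
time: 4.9
eef_pos: [0.5177, -0.2021, 0.068]
tcp_rot: [[-0.674, 0.739, 0.0], [0.739, 0.674, -0.0], [-0.0, 0.0, -1.0]]
force: [0.0, -0.5, -0.5]
finger_gap: 0.015
grasp_force: 0.0
```

```bash
cat > look.py <<'E'
from plan import *
import pickle,sys
P={n:robot.grab_frame(n) for n in('side','top')}; pickle.dump(P,open('P2.pkl','wb'))
s=robot.read_state(); c=np.array(s['eef_pos']); ims=[]
for n in P:
    u,v=proj(P[n],c+np.array(s['tcp_rot'])[:,2]*.02).round().astype(int); u=max(30,u);v=max(30,v)
    print(n,'crop origin',u-30,v-30); ims.append(cv2.resize(P[n]['frame'][v-30:v+30,u-30:u+30],(400,400),interpolation=2))
save(np.hstack(ims),sys.argv[1])
E
python3 look.py g1
```

```text
side crop origin 306 233
top crop origin 327 171
```

View pics/g1.png

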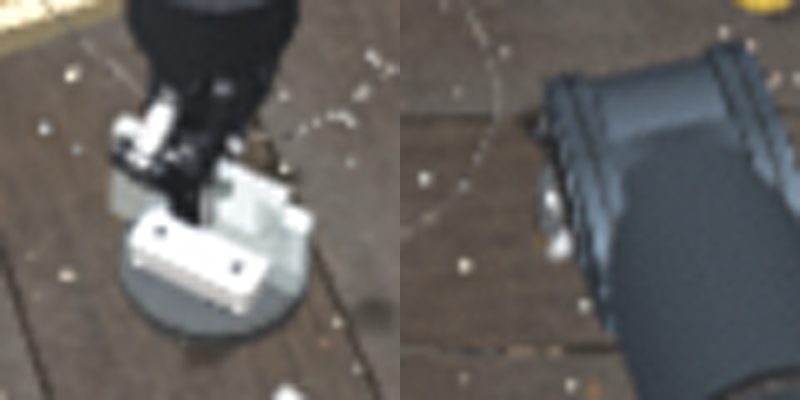

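{"api": "step_arm", "payload": {"rows": [{"dx": 0, "dy": 0, "dz": 0, "rx": 0, "ry": 0, "rz": 0}, {"dx": 0, "dy": 0, "dz": 0, "rx": 0, "ry": 0, "rz": 0}, {"dx": 0, "dy": 0, "dz": 0, "rx": 0, "ry": 0, "rz": 0}, {"dx": 0, "dy": 0, "dz": 0, "rx": 0, "ry": 0, "rz": 0}], "fingers": 0, "squeeze": 35}}

```text
time: 5.4
eef_pos: [0.5181, -0.2016, 0.0677]
tcp_rot: [[-0.674, 0.738, 0.001], [0.738, 0.674, 0.0], [-0.0, 0.001, -1.0]]
force: [2.6, 2.7, -0.2]
finger_gap: 0.0087
grasp_force: 34.2
```

{"api": "step_arm", "payload": {"rows": [{"dx": 0, "dy": 0, "dz": -0.015, "rx": 0, "ry": 0, "rz": 0}, {"dx": 0, "dy": 0, "dz": -0.02, "rx": 0, "ry": 0, "rz": 0}, {"dx": 0, "dy": 0, "dz": -0.03, "rx": 0, "ry": 0, "rz": 0}, {"dx": 0, "dy": 0, "dz": -0.04, "rx": 0, "ry": 0, "rz": 0}, {"dx": 0, "dy": 0, "dz": -0.04, "rx": 0, "ry": 0, "rz": 0}, {"dx": 0, "dy": 0, "dz": -0.045, "rx": 0, "ry": 0, "rz": 0}, {"dx": 0, "dy": 0, "dz": -0.045, "rx": 0, "ry": 0, "rz": 0}, {"dx": 0, "dy": 0, "dz": -0.04, "rx": 0, "ry": 0, "rz": 0}]}}

```text
time: 6.2
eef_pos: [0.5166, -0.2022, 0.2896]
tcp_rot: [[-0.674, 0.739, -0.001], [0.739, 0.674, -0.0], [0.0, -0.001, -1.0]]
force: [0.3, -0.1, -2.5]
finger_gap: 0.0083
grasp_force: 34.3
```

```bash
python3 look.py g2; python3 -c "
from plan import *
s=robot.read_state(); print(s['time'],s['eef_pos'],s['grasp_force'],s['finger_gap'],s['qpos'].round())"
```

```text
side crop origin 309 181
top crop origin 333 167
6.3 [ 0.51860588 -0.20234742  0.29207018] 34.39342260360718 0.008568396856116984 [ 40.  23. -35.  97.  15.  64.  44.]
```

View pics/g2.png

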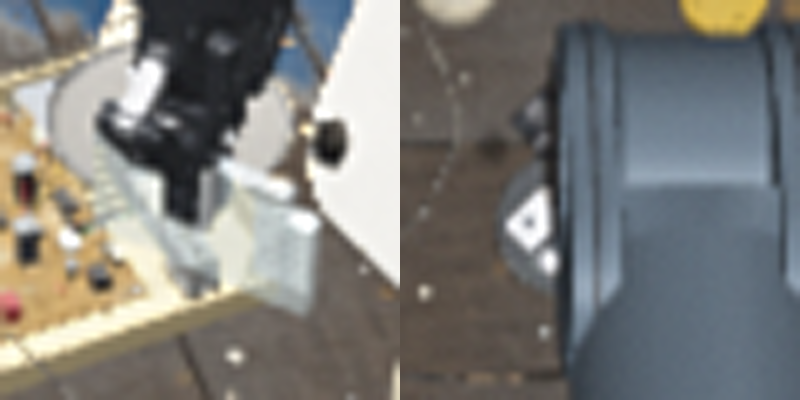

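```bash
cat > e.py <<'E'
from plan import *
import pickle
P=pickle.load(open('P2.pkl','rb')); S=P['side']; s=robot.read_state(); R=np.array(s['tcp_rot']);p=np.array(s['eef_pos'])
def w(a,sx=-.003): # plate coords -> world; tool x=py, tool y=px, tool z=-pz
    return p+R@np.array([a[1]+sx,a[0],.0217-a[2]])
for n,a in dict(notch_low_near=(-.0045,-.05,.018),notch_low_far=(.0045,-.05,.018),bot_near=(-.0045,-.05,-.03),bot_far=(.0045,-.05,-.03),notchtop=(-.0045,-.038,.03),notchtop_far=(.0045,-.038,.03)).items():
    u=proj(S,w(a)); print(n,((u-[309,181]+.5)*400/60-.5).round(1), ((proj(S,w(a,.0))-u)*6.67).round(1))
E
python3 e.py
```

```text
notch_low_near [315.6 228.4] [-6.7 -2.8]
notch_low_far [326.2 214.8] [-6.7 -2.7]
bot_near [308.6 312.7] [-6.5 -2.8]
bot_far [318.8 299.1] [-6.5 -2.7]
notchtop [290.4 195.4] [-6.7 -2.7]
notchtop_far [301.1 181.9] [-6.7 -2.7]
```

```bash
cat > tgt.py <<'E'
from plan import *
a=np.radians(35.3); c,s_=np.cos(np.pi/6),.5
Rz=Ro.from_euler('z',a).as_matrix()
RH=Rz@np.array([[-c,0,-s_],[0,-1,0],[-s_,0,c]]).T
OH=np.array([.692,.297,.275]); SPOT=OH+.13*RH[:,0]
RT=np.c_[-RH[:,1],-RH[:,0],-RH[:,2]]
SX=-.002
RP=np.c_[-RH[:,0],-RH[:,1],RH[:,2]]
PCT=SPOT-RP@np.array([.0045,-.034,-.006]); TCP=PCT-RT@np.array([SX,0,.0217])
E
python3 -c "
from tgt import *
print(np.linalg.det(RT),SPOT,PCT,TCP)
plan(TCP-[0,.0,-.03],RT,16)"
```

```text
0.9999999999999998 [0.60011653 0.23194288 0.21      ] [0.57484038 0.25570601 0.21294615] [0.56482957 0.25106853 0.2317389 ]
step mm 28.548385399244815 deg 1.9162437384188629
[{"dx": 0.0238, "dy": 0.0265, "dz": 0.0023, "rx": -0.0104, "ry": -0.0005, "rz": 0.0024}, {"dx": 0.0239, "dy": 0.0263, "dz": 0.0031, "rx": -0.0103, "ry": -0.0006, "rz": 0.0024}, {"dx": 0.0242, "dy": 0.0259, "dz": 0.0039, "rx": -0.0104, "ry": -0.0005, "rz": 0.0024}, {"dx": 0.0244, "dy": 0.0257, "dz": 0.0048, "rx": -0.0103, "ry": -0.0006, "rz": 0.0024}, {"dx": 0.0246, "dy": 0.0252, "dz": 0.0055, "rx": -0.0104, "ry": -0.0005, "rz": 0.0025}, {"dx": 0.0248, "dy": 0.0249, "dz": 0.0063, "rx": -0.0103, "ry": -0.0005, "rz": 0.0024}, {"dx": 0.0249, "dy": 0.0245, "dz": 0.007, "rx": -0.0104, "ry": -0.0006, "rz": 0.0024}, {"dx": 0.0252, "dy": 0.0241, "dz": 0.0078, "rx": -0.0103, "ry": -0.0005, "rz": 0.0024}]
[{"dx": 0.0254, "dy": 0.0236, "dz": 0.0085, "rx": -0.0104, "ry": -0.0005, "rz": 0.0024}, {"dx": 0.0255, "dy": 0.0231, "dz": 0.0093, "rx": -0.0104, "ry": -0.0006, "rz": 0.0024}, {"dx": 0.0258, "dy": 0.0226, "dz": 0.0099, "rx": -0.0103, "ry": -0.0005, "rz": 0.0024}, {"dx": 0.0259, "dy": 0.0221, "dz": 0.0106, "rx": -0.0104, "ry": -0.0005, "rz": 0.0024}, {"dx": 0.0261, "dy": 0.0215, "dz": 0.0113, "rx": -0.0103, "ry": -0.0006, "rz": 0.0025}, {"dx": 0.0264, "dy": 0.021, "dz": 0.012, "rx": -0.0104, "ry": -0.0005, "rz": 0.0024}, {"dx": 0.0264, "dy": 0.0203, "dz": 0.0125, "rx": -0.0103, "ry": -0.0006, "rz": 0.0024}, {"dx": 0.0267, "dy": 0.0198, "dz": 0.0132, "rx": -0.0104, "ry": -0.0005, "rz": 0.0024}]
```

{"api": "step_arm", "payload": {"rows": [{"dx": 0.024, "dy": 0.026, "dz": 0.002, "rx": -0.0104, "ry": -0.0005, "rz": 0.0024}, {"dx": 0.024, "dy": 0.026, "dz": 0.003, "rx": -0.0104, "ry": -0.0005, "rz": 0.0024}, {"dx": 0.024, "dy": 0.026, "dz": 0.004, "rx": -0.0104, "ry": -0.0005, "rz": 0.0024}, {"dx": 0.024, "dy": 0.026, "dz": 0.005, "rx": -0.0104, "ry": -0.0005, "rz": 0.0024}, {"dx": 0.025, "dy": 0.025, "dz": 0.006, "rx": -0.0104, "ry": -0.0005, "rz": 0.0024}, {"dx": 0.025, "dy": 0.025, "dz": 0.006, "rx": -0.0104, "ry": -0.0005, "rz": 0.0024}, {"dx": 0.025, "dy": 0.025, "dz": 0.007, "rx": -0.0104, "ry": -0.0005, "rz": 0.0024}, {"dx": 0.025, "dy": 0.024, "dz": 0.008, "rx": -0.0104, "ry": -0.0005, "rz": 0.0024}]}}

```text
time: 7.1
eef_pos: [0.5392, 0.0254, 0.272]
tcp_rot: [[-0.627, 0.752, 0.203], [0.779, 0.606, 0.159], [-0.003, 0.258, -0.966]]
force: [-0.0, 0.6, -1.8]
finger_gap: 0.0085
grasp_force: 34.4
```

{"api": "step_arm", "payload": {"rows": [{"dx": 0.025, "dy": 0.024, "dz": 0.008, "rx": -0.0104, "ry": -0.0005, "rz": 0.0024}, {"dx": 0.025, "dy": 0.023, "dz": 0.009, "rx": -0.0104, "ry": -0.0005, "rz": 0.0024}, {"dx": 0.026, "dy": 0.023, "dz": 0.01, "rx": -0.0104, "ry": -0.0005, "rz": 0.0024}, {"dx": 0.026, "dy": 0.022, "dz": 0.011, "rx": -0.0104, "ry": -0.0005, "rz": 0.0024}, {"dx": 0.026, "dy": 0.021, "dz": 0.011, "rx": -0.0104, "ry": -0.0005, "rz": 0.0024}, {"dx": 0.026, "dy": 0.02, "dz": 0.012, "rx": -0.0104, "ry": -0.0005, "rz": 0.0024}, {"dx": 0.02, "dy": 0.015, "dz": 0.01, "rx": -0.0104, "ry": -0.0005, "rz": 0.0024}, {"dx": 0.01, "dy": 0.008, "dz": 0.005, "rx": -0.0104, "ry": -0.0005, "rz": 0.0024}]}}

```text
time: 7.9
eef_pos: [0.5595, 0.2276, 0.2589]
tcp_rot: [[-0.581, 0.708, 0.402], [0.814, 0.5, 0.295], [0.008, 0.499, -0.867]]
force: [-0.2, -0.2, -1.3]
finger_gap: 0.0084
grasp_force: 34.4
```

```bash
python3 -c "
from tgt import *
s=robot.read_state(); print(s['time'],s['eef_pos'],s['grasp_force'],s['finger_gap'],s['qpos'].round())
plan(TCP,RT,4)"
```

```text
7.9 [0.55946232 0.2276372  0.25893039] 34.40222918987274 0.008428738750100544 [  2.  18. -32. 118.  15.  17.  -5.]
step mm 9.073351247199524 deg 0.12712385651694016
[{"dx": 0.0049, "dy": 0.0006, "dz": 0.0102, "rx": -0.0001, "ry": -0.0007, "rz": -0.0001}, {"dx": 0.005, "dy": 0.0006, "dz": 0.0102, "rx": -0.0002, "ry": -0.0007}, {"dx": 0.0049, "dy": 0.0006, "dz": 0.0102, "rx": -0.0001, "ry": -0.0007, "rz": -0.0001}, {"dx": 0.005, "dy": 0.0006, "dz": 0.0101, "rx": -0.0001, "ry": -0.0007, "rz": -0.0001}]
```

{"api": "step_arm", "payload": {"rows": [{"dx": 0.005, "dy": 0.0006, "dz": 0.01, "rx": 0, "ry": -0.0007, "rz": 0}, {"dx": 0.005, "dy": 0.0006, "dz": 0.01, "rx": 0, "ry": -0.0007, "rz": 0}, {"dx": 0.005, "dy": 0.0006, "dz": 0.01, "rx": 0, "ry": -0.0007, "rz": 0}, {"dx": 0.005, "dy": 0.0006, "dz": 0.01, "rx": 0, "ry": -0.0007, "rz": 0}, {"dx": 0, "dy": 0, "dz": 0, "rx": 0, "ry": 0, "rz": 0}, {"dx": 0, "dy": 0, "dz": 0, "rx": 0, "ry": 0, "rz": 0}]}}

```text
time: 8.5
eef_pos: [0.5651, 0.249, 0.2326]
tcp_rot: [[-0.576, 0.709, 0.407], [0.817, 0.5, 0.286], [-0.001, 0.498, -0.867]]
force: [1.0, -0.6, -2.0]
finger_gap: 0.0084
grasp_force: 34.4
```

```bash
cat > f.py <<'E'
from tgt import *
import pickle
P={n:robot.grab_frame(n) for n in('side','top')}; pickle.dump(P,open('P3.pkl','wb'))
s=robot.read_state(); R=np.array(s['tcp_rot']);p=np.array(s['eef_pos']); print(s['time'],p-TCP,np.degrees(Ro.from_matrix(R.T@RT).as_rotvec()),s['qpos'].round(1))
w=lambda a: p+R@np.array([a[1]+SX,a[0],.0217-a[2]])
ims=[]
for n in P:
    u,v=proj(P[n],(SPOT+OH)/2).round().astype(int); k=10; h=30 if n=='top' else 30
    u0,v0=max(0,u-25),max(0,v-25); im=cv2.resize(P[n]['frame'][v0:v0+50,u0:u0+50],(500,500),interpolation=2)[:, :]; raw=im.copy()
    L=lambda X:tuple(int(t) for t in ((proj(P[n],X)-[u0,v0]+.5)*10-.5).round())
    for x in (-.0045,.0045):
        pts=[(x,-.05,.018),(x,-.05,-.03),(x,.05,-.03),(x,.05,.03),(x,-.038,.03),(x,-.038,.018)]
        cv2.polylines(im,[np.array([L(w(a)) for a in pts])],True,(255,0,0) if x<0 else (0,255,0),1)
    cv2.circle(im,L(w((.0045,-.034,-.006))),3,(0,255,0),1)
    for z in (-.02,.02):
        cv2.polylines(im,[np.array([L(OH+RH@np.array(a)) for a in [(0,-.029,z),(0,.029,z),(-.056,.029,z),(-.056,-.029,z)]])],True,(255,255,0),1)
    ims+=[cv2.resize(im,(400,400),interpolation=3)]; 
    print(n,[(t,[(np.round(np.array(d['point'])*[640,400],1).tolist(),round(d['conf'],2)) for d in robot.pinpoint(P[n],t)][:3]) for t in('label','notched_plate','reader_head')], 'pred label',proj(P[n],w((.0045,-.034,-.006))),'plate',proj(P[n],w((0,0,0))),'head',proj(P[n],OH))
save(np.hstack(ims),'fin')
E
python3 f.py
```

```text
8.6 [ 0.00085435 -0.00221025  0.00155943] [-0.07337612  0.13168708 -0.12747139] [ -7.5  20.2 -23.9 119.   20.2  13.3 -11.3]
side [('label', [([291.5, 180.5], 0.72), ([318.0, 339.0], 0.56), ([325.4, 141.5], 0.41)]), ('notched_plate', [([287.1, 178.9], 0.84), ([317.6, 351.1], 0.74), ([312.4, 134.7], 0.52)]), ('reader_head', [([342.5, 109.1], 0.59)])] pred label [322.62344567 139.08271994] plate [314.14547629 135.90834107] head [341.274314   111.03700645]
top [('label', [([413.8, 229.5], 0.58), ([240.9, 178.0], 0.44)]), ('notched_plate', [([234.1, 185.4], 0.48), ([420.8, 232.7], 0.43)]), ('reader_head', [([219.4, 148.8], 0.86)])] pred label [241.63140786 178.78641583] plate [235.05940513 185.79585268] head [218.40565484 151.6507015 ]
```

View pics/fin.png

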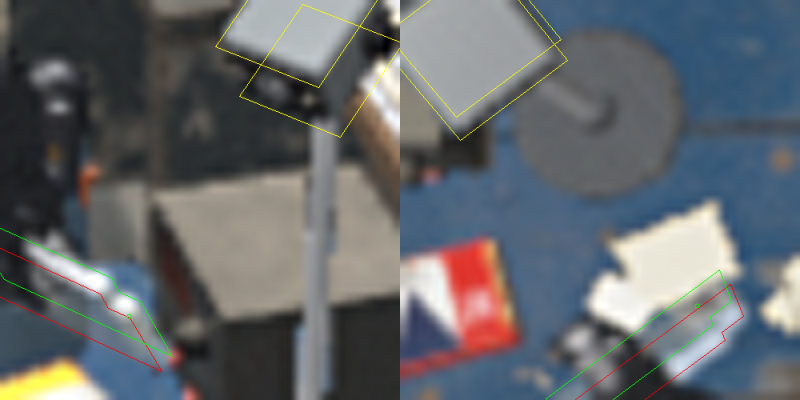

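```bash
cat > g.py <<'E'
from tgt import *
import pickle
P=pickle.load(open('P3.pkl','rb'))
s=robot.read_state(); R=np.array(s['tcp_rot']);p=np.array(s['eef_pos'])
w=lambda a: p+R@np.array([a[1]+SX,a[0],.0217-a[2]])
ims=[]
for n in P:
    u,v=proj(P[n],w((0,-.03,0))).round().astype(int); u0,v0=u-11,v-11
    im=cv2.resize(P[n]['frame'][v0:v0+22,u0:u0+22],(400,400),interpolation=2); k=400/22
    for x,c in ((-.0045,(255,0,0)),(.0045,(0,255,0))):
        for a in [(x,-.05,.018),(x,-.05,-.03),(x,-.038,.03),(x,-.038,.018),(x,-.021,.03)]:
            q=((proj(P[n],w(a))-[u0,v0]+.5)*k-.5).round().astype(int); print(n,a,q); cv2.circle(im,tuple(int(t) for t in q),3,c,-1)
    ims.append(im)
save(np.hstack(ims),'zoom')
E
python3 g.py
```

```text
side (-0.0045, -0.05, 0.018) [241 211]
side (-0.0045, -0.05, -0.03) [313 333]
side (-0.0045, -0.038, 0.03) [174 157]
side (-0.0045, -0.038, 0.018) [193 189]
side (-0.0045, -0.021, 0.03) [106 126]
side (0.0045, -0.05, 0.018) [266 174]
side (0.0045, -0.05, -0.03) [337 297]
side (0.0045, -0.038, 0.03) [199 120]
side (0.0045, -0.038, 0.018) [218 152]
side (0.0045, -0.021, 0.03) [131  90]
top (-0.0045, -0.05, 0.018) [306 189]
top (-0.0045, -0.05, -0.03) [277 117]
top (-0.0045, -0.038, 0.03) [264 244]
top (-0.0045, -0.038, 0.018) [257 225]
top (-0.0045, -0.021, 0.03) [195 296]
top (0.0045, -0.05, 0.018) [278 155]
top (0.0045, -0.05, -0.03) [250  84]
top (0.0045, -0.038, 0.03) [236 211]
top (0.0045, -0.038, 0.018) [229 192]
top (0.0045, -0.021, 0.03) [166 262]
```

View pics/zoom.png

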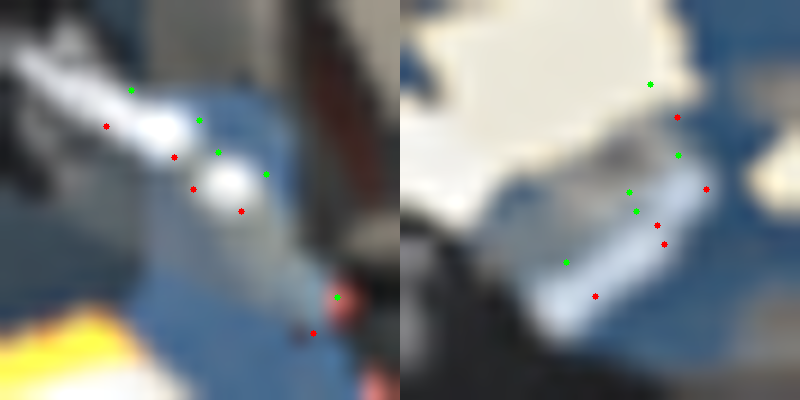

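```bash
python3 -c "
from tgt import *
s=robot.read_state(); print(s['time'],s['eef_pos']-TCP,s['qd'].round(2),s['force'])
plan(TCP,RT,1)"
```

```text
8.9 [ 0.00111748 -0.00187703  0.00179667] [-0.23  0.07  0.04 -0.03 -0.06 -0.06 -0.02] [ 0.41843571 -0.36110556 -0.58671183]
step mm 2.8284337494024716 deg 0.18213406970629137
[{"dx": 0.0027, "dy": -0.0009, "dz": 0.002, "rx": -0.0001, "ry": 0.0007, "rz": -0.0007}]
```

{"api": "step_arm", "payload": {"rows": [{"dx": 0.0027, "dy": -0.0009, "dz": 0.002, "rx": 0, "ry": 0.0007, "rz": -0.0007}, {"dx": 0, "dy": 0, "dz": 0, "rx": 0, "ry": 0, "rz": 0}, {"dx": 0, "dy": 0, "dz": 0, "rx": 0, "ry": 0, "rz": 0}, {"dx": 0, "dy": 0, "dz": 0, "rx": 0, "ry": 0, "rz": 0}, {"dx": 0, "dy": 0, "dz": 0, "rx": 0, "ry": 0, "rz": 0}]}}

```text
time: 9.4
eef_pos: [0.5647, 0.2514, 0.2316]
tcp_rot: [[-0.578, 0.707, 0.407], [0.816, 0.501, 0.289], [0.0, 0.499, -0.866]]
force: [-0.8, -0.3, -2.6]
finger_gap: 0.0085
grasp_force: 34.4
```

```bash
python3 -c "
from tgt import *
s=robot.read_state(); print(s['time'],s['eef_pos']-TCP,np.degrees(Ro.from_matrix(np.array(s['tcp_rot']).T@RT).as_rotvec()),s['qd'].round(2),s['grasp_force'],s['force'])
print(robot.finish_job())"
```

```text
9.4 [-8.19337673e-05  3.60148423e-04 -1.37530506e-04] [-0.03489608 -0.01944116  0.02379562] [ 0.01 -0.01  0.04 -0.06 -0.02  0.04 -0.03] 34.38429415225983 [-0.84071099 -0.26742775 -2.57727768]
the job is handed in; nothing more can be done
None
```

I pulled the notched plate from its stand and handed the job in at 9.4 s, holding the plate steady with its label at the reading spot: facing the lens, notched edge up. The tool stopped within 0.5 mm of its target, but I estimated the reader's pose from the pictures to only about 3 mm and 1.5°.

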